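# Knife-edge balance check of two scanner rotor arms

### The job

One of these two rotor arms has too much potting hidden in an end pod and would shake its scanner head to pieces. Lay both arms side by side across the knife edge of the balance stand, their grooves on the edge, and let go of them; then take off the one that tips and set it gently down flat in the black reject tray beside the stand, and leave the one that balances resting level on the edge. Do not drop an arm or push the things lying around.

Things in the scene. Friction and masses are not known exactly. Their poses are not given: they have to be found in the camera images.
- rotor_one: rotor arm, looks the same as rotor_two: 150 mm long (x), 24 wide, 60 high, 0.12-0.16 kg. Black pods 26x24x32 mm at both ends, centres at x +-62; between them an aluminium bar 16 wide (z 24-32), mid-way a hub 33 long, 22 wide (y faces to grip), z 38-60. Origin: middle, level with the pods' undersides; z up. Starts standing on its pods. One of the two arms has 23-43 g more hidden in one pod
- rotor_two: rotor arm, looks the same as rotor_one: 150 mm long (x), 24 wide, 60 high, 0.12-0.16 kg. Black pods 26x24x32 mm at both ends, centres at x +-62; between them an aluminium bar 16 wide (z 24-32), mid-way a hub 33 long, 22 wide (y faces to grip), z 38-60. Origin: middle, level with the pods' undersides; z up. Starts standing on its pods. One of the two arms has 23-43 g more hidden in one pod
- rotor_one_groove (a point): rotor_one: middle of the apex line of the V-groove under its hub, 36 mm above the arm's origin. The groove runs across the arm (along y), opens downwards, 84 degrees, about 20 mm wide at its mouth. An even arm's centre of mass lies below the apex: on an edge it swings a little and hangs level
- rotor_one_pod1 (a point): rotor_one: middle of the underside of its pod at +x, 62 mm from the arm's origin
- rotor_one_pod2 (a point): rotor_one: middle of the underside of its pod at -x, 62 mm from the arm's origin
- rotor_two_groove (a point): rotor_two: middle of the apex line of the V-groove under its hub, 36 mm above the arm's origin. The groove runs across the arm (along y), opens downwards, 84 degrees, about 20 mm wide at its mouth. An even arm's centre of mass lies below the apex: on an edge it swings a little and hangs level
- rotor_two_pod1 (a point): rotor_two: middle of the underside of its pod at +x, 62 mm from the arm's origin
- rotor_two_pod2 (a point): rotor_two: middle of the underside of its pod at -x, 62 mm from the arm's origin
- stand: knife-edge balance stand, fixed: grey base plate 180x190x8 mm, rubber strips (top z 10 mm) where a tipped pod lands, upright steel blade along y, clear for 150 mm between end cheeks (24x12 mm, 82 mm high). Origin: centre of the underside. Arms lie across the blade, along the stand's x; two fit side by side, 38 mm either side of the middle
- edge_mid (a point): middle of the knife edge, 72 mm above the table; axes as the stand's, y along the edge. On it a level arm's origin is 36 mm and its hub 74-96 mm above the table. A faulty arm tips about 0.4 rad, till its heavy pod rests on the base; its groove stays on the edge
- reject_tray: black shallow reject tray, fixed, 212 (x) x 157 (y) mm outside, 16 high; floor 200 x 146 mm, 2 mm above the table, rim 14 mm above it. Origin: centre of the underside. An arm fits flat along the tray's x
- loupe: bystander: small square black magnifier, 34 x 40 x 16 mm, on the blue notebook; origin at its underside
- usb_meter: bystander: small black in-line meter, 26 x 71 x 14 mm; origin at its underside
- tape_roll: bystander: roll of amber tape, 54 mm across, 12 mm high; origin at its underside
- flux_tin: bystander: round yellow tin, 50 mm across, 26 mm high; origin at its underside
- spring_clip: bystander: red spring clip, 33 x 47 x 10 mm; origin at its underside

How it is judged:
By the outcome, as a careful person would: the job done as asked, in the order asked, and still so for the second after the job is handed in, with the robot touching nothing.
It also fails if it takes over 61 s, if anything falls off the work surface, if the arm or the gripper's body presses on something with over 40 N, if the wrist force passes 120 N, or if a joint passes its speed limit or range.

### The arm

A 7-joint arm with a two-finger parallel gripper is mounted at the origin on a cart in front of the work surface, level with it; the furniture and walls round the work are solid. World frame = base frame: x ahead of the robot, y to its left, z up, the work surface at z = 0. Lengths are in m, angles in rad, forces in N, time in s.
With the tool pointing down it reaches from about 0.35 to 0.9 m from the base axis. Payload 8.1 kg.
Tool frame: the origin (TCP) lies between the finger pads; the fingertips stand 22 mm ahead of it and the grasp point (between the pads) lies 3 mm ahead of it (arm.tip_reach is the distance from the TCP to the fingertips, in m); z points along the fingers, y is the line along which they close (so a half turn about z gives the same grasp; the last joint's range is limited). The gripper opens to 92 mm and grips with 3 to 60 N. Pads are 19 mm wide; open, the fingers measure 130 mm over their backs; the gripper's body (75 mm by 190 mm) begins 47 mm behind the grasp point.
Start: joints at [-1.262, 0.434, 0.025, 1.573, -0.012, 1.134, -0.075], TCP at [0.25, 0.573, 0.249] pointing down, gripper open.
Joint ranges: [-2.62, 2.62], [-0.44, 2.09], [-1.27, 1.32], [0.08, 2.57], [-1.32, 4.46], [0.12, 2], [-2.74, 2.74]. Speed limits (rad/s): [2.22, 2.22, 3.01, 3.01, 3.14, 3.14, 3.14].

### API

Orientations are given as a rotation vector (axis times angle).
In Python, from cell import telemetry, vision, job, arm gives the robot as it stands. The module is installed in compiled form; this text tells all that it offers.
- The arm moves only by the shell command python3 -m creep 'ROWS' [FORCE]. ROWS is text: rows parted by semicolons, each of 7 numbers parted by spaces: the finger opening in cm, from 0 to 9.18, then the shift along the tool's x, y, z in cm, then the turn, a rotation vector about the tool's x, y, z in degrees. A call has 1 to 5 rows; each row is the pose to reach, as a shift and turn from the pose commanded when the call began, along the tool's axes at that moment; what a row does not reach only later rows make up. A row lasts 1/8 s, in which the tool goes at most 62.5 mm and 10.7 degrees, less where a joint would pass 70% of its speed; a pose out of reach is approached as far as the arm can. A call with a gripper value outside its range is refused whole. The fingers move at their own pace and stop on an object; FORCE is the grip in N (left out, the last holds). Time passes only in rows, so rows that repeat a pose let the fingers close. It gives the time, the measured TCP pose, the force, the opening and the grip force at its end, in the units of the state.
- telemetry.observe(): the state, without advancing time (a new reading comes with each control period).
- vision.get_image(name): name is "scene" or "top"; returns the picture (480x640x3 uint8, red, green, blue); there is no depth.
- vision.camera_info(name): a dict with "fov_y" (degrees; the focal length in pixels is half the picture's height over the tangent of half this angle, whatever the lens; pixels are square), "cx", "cy" (the principal point, pixels), "dist_coeffs" ([k1, k2, p1, p2, k3] as OpenCV has them; the pictures are not rectified), "extrinsics" (4x4, takes a point from camera to world coordinates). Camera axes: x right, y down, z forward; pixel columns grow to the right and rows downward; lengths in m; the calibration is good to about 2 mm. A picture is of the moment at which its call begins. camera_info takes no time and is no camera call.
- job.sign_off(): hands the job in; it is judged then, once.
The state is a dict: "clock": time; "joints": joint angles; "dq": joint speeds; "joint_efforts": joint torques, N m; "position": TCP position; "ee_rot": TCP orientation; "force": force on the tool from outside, world axes, zero at the start; "ft_torque": the same for the moment, N m; "width": opening from 0.0 (shut) to 1.0 (fully open); "gripper_force": force on a finger pad.
Only numpy, scipy, OpenCV 4.12 (cv2) and the standard library are available. Lean on these libraries where they do the work, as an engineer would, in place of code of your own. Each camera call takes 0.05 s, during which the arm holds its last target. There are 200 camera calls.

## Working session

There is one attempt and no reset: what is moved stays moved. The work goes in short steps, Python scripts to look and compute and a shell command to move; the robot and the scene stay as the last step left them, time stands still between calls to the robot, and variables do not carry over. Pictures are saved under pics/ and viewed, at most 10 in all, crops included, and the job is handed in when it is done.

```bash
mkdir -p pics
python3 - <<'E'
from cell import telemetry, vision, job, arm
import cv2,numpy as np
for n in("scene","top"):
    cv2.imwrite(f"pics/{n}0.png",vision.get_image(n)[:,:,::-1]); c=vision.camera_info(n); print(n,c)
s=telemetry.observe();print({k:s[k] for k in("clock","position","ee_rot","force","width")})
E
```

```text
scene {'fov_y': 47.51187179328607, 'cx': 312.2595506925319, 'cy': 242.41338434878566, 'dist_coeffs': array([-0.07358828,  0.        ,  0.        ,  0.        ,  0.        ]), 'extrinsics': array([[ 0.75369844, -0.34574037,  0.55892957, -0.34048935],
       [-0.65696022, -0.37240904,  0.65552634, -0.97822941],
       [-0.0184915 , -0.86126367, -0.50782178,  0.8730569 ],
       [ 0.        ,  0.        ,  0.        ,  1.        ]])}
top {'fov_y': 47.44074352105203, 'cx': 319.7615192839783, 'cy': 237.15534594374736, 'dist_coeffs': array([0.03549161, 0.        , 0.        , 0.        , 0.        ]), 'extrinsics': array([[ 3.98279084e-03, -9.92218344e-01,  1.24446352e-01,
         3.78527190e-01],
       [-9.99991698e-01, -3.84465000e-03,  1.35018435e-03,
         1.54074320e-02],
       [-8.61225010e-04, -1.24450696e-01, -9.92225419e-01,
         1.24028891e+00],
       [ 0.00000000e+00,  0.00000000e+00,  0.00000000e+00,
         1.00000000e+00]])}
{'clock': 0.1, 'position': array([0.25006481, 0.57235034, 0.24802735]), 'ee_rot': array([-6.42389883e-01, -3.07506465e+00,  2.18021958e-03]), 'force': array([0.13944498, 0.38035609, 0.3991233 ]), 'width': 1.0003621244114789}
```

View pics/scene0.png

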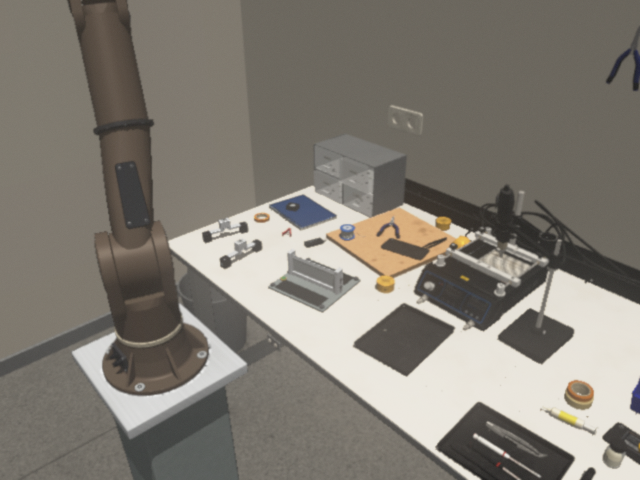

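View pics/top0.png

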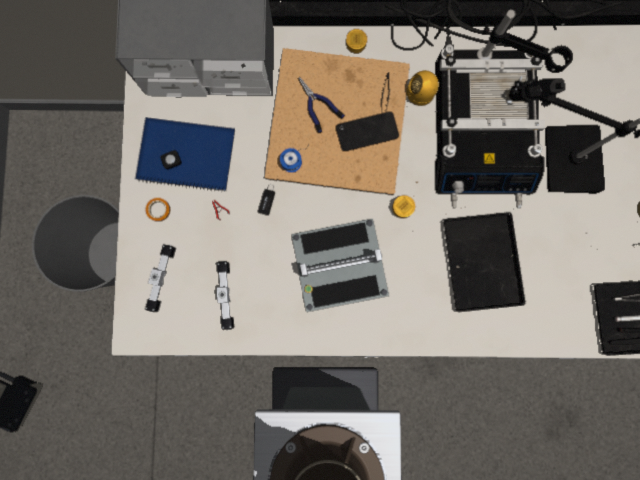

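The top view shows the rotors at (160,278) and (224,295), the stand at (340,265) and the tray at (483,262). In the scene view the rotors are at (225,230) and (241,252), and the stand is at (315,280). I'll zoom in to pick features.

```bash
cat > h.py <<'E'
from cell import telemetry, vision, job, arm
import cv2,numpy as np
from scipy.spatial.transform import Rotation as R
CI={n:vision.camera_info(n) for n in("scene","top")}
def K(n):
    c=CI[n]; f=240/np.tan(np.radians(c["fov_y"]/2)); return np.array([[f,0,c["cx"]],[0,f,c["cy"]],[0,0,1]])
def ray(n,p):
    u=cv2.undistortPoints(np.array([[p]],float),K(n),CI[n]["dist_coeffs"])[0,0]
    E=CI[n]["extrinsics"]; return E[:3,3],E[:3,:3]@np.array([u[0],u[1],1])
def plane(n,p,z):
    o,d=ray(n,p); return o+d*(z-o[2])/d[2]
def tri(ps,pt):
    (o,d),(q,e)=ray("scene",ps),ray("top",pt)
    s,t=np.linalg.lstsq(np.c_[d,-e],q-o,rcond=None)[0]; a,b=o+d*s,q+e*t
    return (a+b)/2,np.linalg.norm(a-b)
def proj(n,P):
    E=np.linalg.inv(CI[n]["extrinsics"]); return cv2.projectPoints(np.atleast_2d(P).astype(float),cv2.Rodrigues(E[:3,:3])[0],E[:3,3],K(n),CI[n]["dist_coeffs"])[0][:,0]
def crop(n,x,y,w,h,k):
    return cv2.resize(vision.get_image(n)[y:y+h,x:x+w,::-1],None,fx=k,fy=k,interpolation=cv2.INTER_CUBIC)
def grid(im,x,y,k,st=10):
    for i in range(0,im.shape[1],st*k): cv2.putText(im,str(x+i//k),(i,10),0,.35,(0,0,255));cv2.line(im,(i,12),(i,18),(0,0,255))
    for i in range(0,im.shape[0],st*k): cv2.putText(im,str(y+i//k),(0,i+4),0,.35,(0,0,255));cv2.line(im,(24,i),(30,i),(0,0,255))
    return im
E
python3 - <<'E'
from h import *
a=grid(crop("top",140,235,100,100,6),140,235,6); cv2.imwrite("pics/a.png",a)
b=grid(crop("scene",195,212,75,60,10),195,212,10); cv2.imwrite("pics/b.png",b)
t=grid(crop("top",280,205,250,115,3),280,205,3,20); s=crop("scene",260,240,200,140,3); s=grid(s,260,240,3,20)
c=np.zeros((600,800,3),np.uint8); c[:345//1,:750]=t; cv2.imwrite("pics/c.png",c[:345,:750]); cv2.imwrite("pics/d.png",s)
E
```

```text
(no output)
```

View pics/a.png

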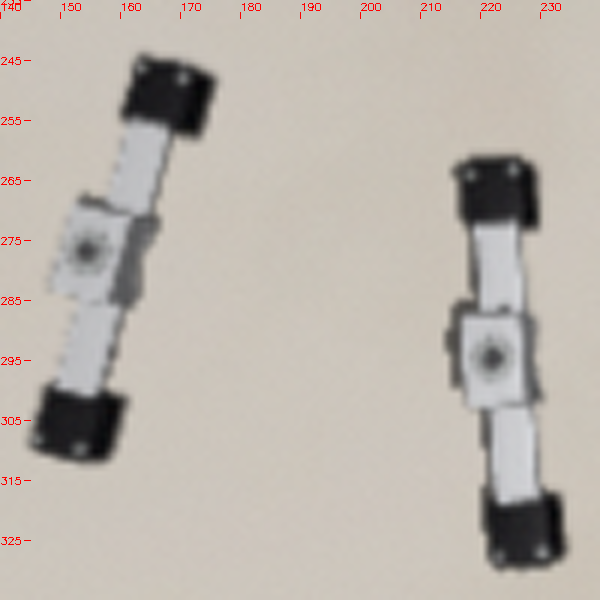

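View pics/b.png

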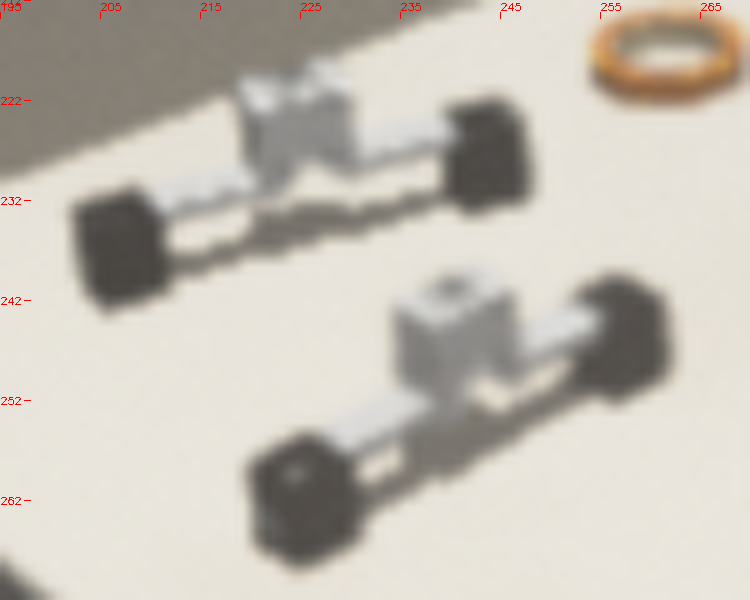

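View pics/c.png

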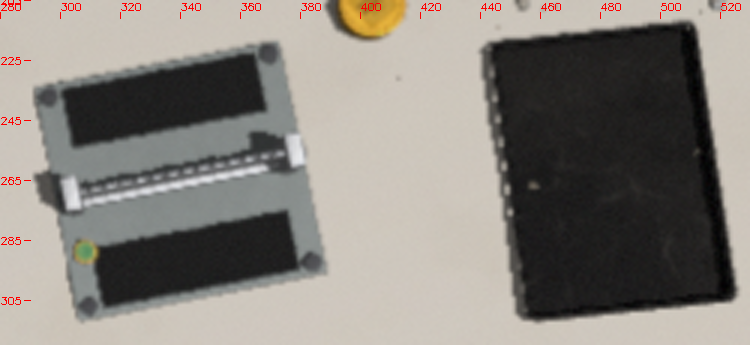

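View pics/d.png

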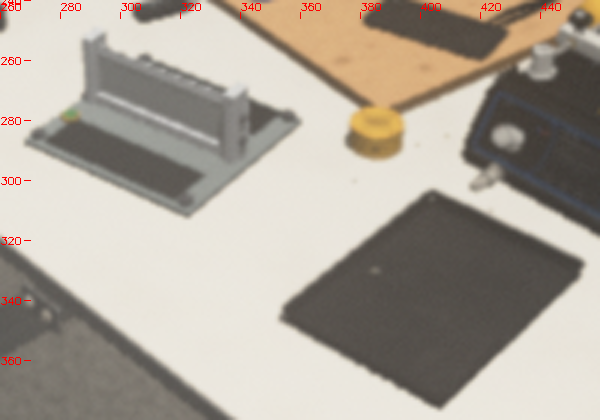

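Pixels that matter: hub screws at top (154.2,276.4) and (221.4,294.1), and in the scene view at (224.2,218.8) and (239.9,240.3). Cheek tops are at top (303,269) and (378,255), and scene (291.5,253) and (338.5,270). The tray corners are visible in both views. Now I'll triangulate.

Run:
```python
from h import *
np.set_printoptions(precision=4,suppress=True)
T=lambda p,k,x,y:(x+(p[0]+.5)/k-.5,y+(p[1]+.5)/k-.5)
ta=lambda u,v:T((u,v),6,140,235); sb=lambda u,v:T((u,v),10,195,212)
tc=lambda u,v:T((u,v),3,280,205); sd=lambda u,v:T((u,v),3,260,240)
for n,t,s,p,q in (("A",ta(88,251),sb(294,72),ta(169,96),ta(78,424)),("B",ta(491,357),sb(453,287),ta(497,193),ta(525,530))):
    c,e=tri(s,t); P,Q=plane("top",p,.025),plane("top",q,.025); d=P-Q
    print(n,"hub tri",c,e,"plane60",plane("top",t,.06),"yaw",np.degrees(np.arctan2(d[1],d[0])),"podmid",(P+Q)/2,"len",np.linalg.norm(d))
L,e1=tri(sd(95,40),tc(70,192)); Rr,e2=tri(sd(236,90),tc(295,150)); print("cheeks",L,e1,Rr,e2,"plane82",plane("top",tc(70,192),.082),plane("top",tc(295,150),.082))
for p in((90,189),(280,153)): print("edge dashes z72",plane("top",tc(*p),.072))
C=np.array([plane("top",tc(*p),.008) for p in((33,88),(278,42),(327,272),(80,320))]); print("base",C.mean(0)); 
for a,b in((0,3),(1,2)): d=C[a]-C[b]; print(np.degrees(np.arctan2(d[1],d[0])),np.linalg.norm(d))
for a,b in((0,1),(3,2)): d=C[a]-C[b]; print("y",np.degrees(np.arctan2(d[1],d[0]))-90,np.linalg.norm(d))
D=[plane("top",tc(*p),.015) for p in((487,45),(693,23),(735,295),(522,318))];print("tray",np.mean(D,0));
for a,b in((0,3),(1,2),(0,1),(3,2)): d=D[a]-D[b]; print(np.degrees(np.arctan2(d[1],d[0])),np.linalg.norm(d))
for t,s in((tc(487,45),sd(432,192)),(tc(693,23),sd(582,263)),(tc(735,295),sd(440,407)),(tc(522,318),sd(282,318))): print("tray corner",*tri(s,t))
s=telemetry.observe(); M=R.from_rotvec(s["ee_rot"]).as_matrix(); print(M, s["position"])
```

```text
A hub tri [0.4409 0.371  0.0635] 0.0025990934085570704 plane60 [0.44   0.3728 0.06  ] yaw -13.197699426674019 podmid [0.439  0.3701 0.025 ] len 0.12420300745394539
B hub tri [0.4033 0.227  0.0608] 0.0018887359774364943 plane60 [0.4026 0.2276 0.06  ] yaw 6.298234334924642 podmid [0.4021 0.2266 0.025 ] len 0.1240864182458338
cheeks [0.458  0.0518 0.0726] 0.0027502134508519747 [ 0.4879 -0.1081  0.0806] 0.0026841046999554045 plane82 [0.4563 0.0523 0.082 ] [ 0.4867 -0.1071  0.082 ]
edge dashes z72 [0.4592 0.0383 0.072 ]
edge dashes z72 [ 0.4855 -0.0974  0.072 ]
base [ 0.4711 -0.0277  0.008 ]
11.962143745921876 0.17798907483011256
11.431223894374032 0.17733452967368404
y 10.955798538346315 0.18950168954839391
y 11.148930837780043 0.18784816927086315
tray [ 0.48  -0.348  0.015]
5.802096588788498 0.20514047784340794
6.319832249458778 0.204734735619302
96.3616798662043 0.1560232358524759
96.50539812578594 0.15787768576272712
tray corner [ 0.5759 -0.2625  0.0094] 0.004630038139111606
tray corner [ 0.5901 -0.4144  0.0146] 0.0013520905381830353
tray corner [ 0.3861 -0.4393  0.007 ] 0.0026392561507242386
tray corner [ 0.3706 -0.2849  0.002 ] 0.004096352377170697
[[-0.9163  0.4004 -0.0002]
 [ 0.4004  0.9163 -0.0004]
 [-0.     -0.0005 -1.    ]] [0.2502 0.5726 0.2485]
```

```bash
cat >> h.py <<'E'
def to(x,y,z,yaw):
    s=telemetry.observe(); M=R.from_rotvec(s["ee_rot"]).as_matrix(); c,n=np.cos(np.radians(yaw)),np.sin(np.radians(yaw))
    D=np.array([[-c,n,0],[-n,-c,0],[0,0,1]])@np.diag([1,-1,-1.])
    print("t %.2f"%s["clock"],s["position"].round(4),"shift",(100*M.T@(np.array([x,y,z])-s["position"])).round(2),"turn",np.degrees(R.from_matrix(M.T@D).as_rotvec()).round(1),"F",s["force"].round(2),"w",s["width"].round(3))
E
python3 -c "
from h import *
to(.4027,.2273,.2,6.3)"
```

```text
Traceback (most recent call last):
  File "h.py", line 27, in to
    print("t %.2f"%s["clock"],s["position"].round(4),"shift",(100*M.T@(np.array([x,y,z])-s["position"])).round(2),"turn",np.degrees(R.from_matrix(M.T@D).as_rotvec()).round(1),"F",s["force"].round(2),"w",s["width"].round(3))
                                                                                                                                                                                                           ^^^^^^^^^^^^^^^^
AttributeError: 'float' object has no attribute 'round'
```

```bash
sed -i 's/s\["width"\].round(3)/round(s["width"],3)/' h.py
python3 -c "
from h import *
to(.4027,.2273,.2,6.3)"
```

```text
t 0.30 [0.2502 0.5726 0.2485] shift [-27.8  -25.53   4.86] turn [ -0.   -0.  -29.9] F [-0.15  0.25 -0.17] w 1.001
```

```bash
python3 -m creep '6 -3.5 -3.2 0.6 0 0 -4; 6 -7.5 -7 1.2 0 0 -9; 6 -11.5 -10.5 2 0 0 -14; 6 -15.5 -14 2.8 0 0 -19; 6 -19.5 -18 3.5 0 0 -24' 25; python3 -m creep '6 0 0 0 0 0 0'; python3 -c "
from h import *
to(.4027,.2273,.12,6.3)"
```

```text
clock: 0.92
position: [0.3575, 0.3283, 0.2136]
ee_rot: [-0.016, 3.141, 0.001]
force: [0.6, -0.1, -0.4]
width: 0.654
gripper_force: 0.0
clock: 1.05
position: [0.3586, 0.325, 0.2134]
ee_rot: [0.001, -3.142, 0.004]
force: [0.5, 1.1, -0.1]
width: 0.656
gripper_force: 0.0
t 1.05 [0.3586 0.325  0.2134] shift [-4.4  -9.75  9.36] turn [-0.1 -0.  -6.2] F [ 0.51  1.11 -0.15] w 0.656
```

```bash
python3 -m creep '6 -1.5 -3.3 3 0 0 -2; 6 -3 -6.6 6 0 0 -4; 6 -4.4 -9.75 9 0 0 -6.2; 6 -4.4 -9.75 9.3 0 0 -6.2;6 -4.4 -9.75 9.3 0 0 -6.2'; python3 -c "
from h import *
to(.4027,.2273,.053,6.3)
a=crop('top',150,230,130,100,4);b=crop('scene',195,200,80,100,4)
cv2.imwrite('pics/e.png',np.hstack([a,b]))"
```

```text
clock: 1.68
position: [0.4014, 0.2338, 0.1209]
ee_rot: [0.181, -3.136, -0.001]
force: [-0.2, 0.2, 0.4]
width: 0.654
gripper_force: 0.0
t 1.68 [0.4014 0.2338 0.1209] shift [-0.05 -0.66  6.79] turn [ 0.  -0.   0.3] F [-0.17  0.2   0.45] w 0.654
```

View pics/e.png

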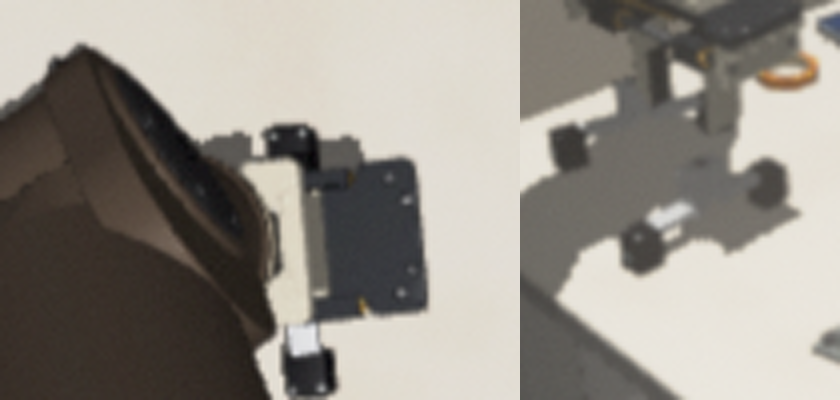

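The gripper is over rotor B, with its fingers either side of the hub (scene crop). It sits about 6 mm off in y, so I'll correct that on the way down.

```bash
python3 -m creep '6 0 -0.66 0 0 0 0; 6 -0.1 -0.66 2.5 0 0 0; 6 -0.1 -0.66 5 0 0 0; 6 -0.1 -0.66 6.7 0 0 0; 6 -0.1 -0.66 6.7 0 0 0'; python3 -c "
from h import *
to(.4027,.2273,.053,6.3)"
```

```text
clock: 2.4
position: [0.4027, 0.2259, 0.0533]
ee_rot: [0.182, -3.135, 0.001]
force: [0.1, 0.0, 0.3]
width: 0.649
gripper_force: 0.0
t 2.40 [0.4027 0.2259 0.0533] shift [-0.02  0.14  0.02] turn [-0.  -0.1  0.3] F [0.15 0.02 0.33] w 0.649
```

```bash
python3 -m creep '4 0 0.1 0 0 0 0; 3 0 0.1 0 0 0 0; 1.5 0 0.1 0 0 0 0; 1.5 0 0.1 0 0 0 0;1.5 0 0.1 0 0 0 0' 25; python3 -m creep '1.5 0 0 0 0 0 0; 1.5 0 0 -0.5 0 0 0; 1.5 0 0 -3 0 0 0; 1.5 0 0 -7 0 0 0; 1.5 0 0 -11 0 0 0'; python3 -m creep '1.5 0 0 -2 0 0 0;1.5 0 0 -2 0 0 0'; python3 -c "
from h import *
to(.4787,-.0641,.19,11.2)"
```

```text
clock: 3.02
position: [0.4033, 0.2272, 0.0539]
ee_rot: [-0.181, 3.136, 0.0]
force: [-0.4, -0.1, 3.0]
width: 0.236
gripper_force: 24.9
clock: 3.65
position: [0.4027, 0.2268, 0.1648]
ee_rot: [0.181, -3.136, 0.001]
force: [0.7, 1.1, -1.6]
width: 0.237
gripper_force: 24.9
clock: 3.9
position: [0.4038, 0.2275, 0.185]
ee_rot: [-0.181, 3.134, 0.002]
force: [-0.3, 0.3, -1.7]
width: 0.24
gripper_force: 24.9
t 3.90 [0.4038 0.2275 0.185 ] shift [ -4.1  -29.83  -0.54] turn [ 0.1  0.1 -4.6] F [-0.31  0.25 -1.71] w 0.24
```

```bash
python3 -m creep '1.5 -0.4 -3 -.5 0 0 -.5; 1.5 -1 -8 -.5 0 0 -1.5; 1.5 -1.8 -13 -.5 0 0 -2.5; 1.5 -2.5 -18 -.5 0 0 -3.5; 1.5 -3.2 -23 -.5 0 0 -4'; python3 -m creep '1.5 -0.4 -3.5 0 0 0 -.5; 1.5 -0.8 -6 0 0 0 -.6;1.5 -0.9 -7 0 0 0 -.6;1.5 -0.9 -7 0 0 0 -.6;1.5 -0.9 -7 0 0 0 -.6';  python3 -c "
from h import *
to(.4787,-.0641,.095,11.2)
cv2.imwrite('pics/f.png',np.hstack([crop('top',270,190,140,140,3),crop('scene',230,170,140,140,3)[:420]])); s=telemetry.observe();print(s['joints'].round(2))"
```

```text
clock: 4.53
position: [0.4608, 0.0006, 0.1874]
ee_rot: [0.291, -3.126, 0.0]
force: [0.6, 0.8, -1.3]
width: 0.239
gripper_force: 24.9
clock: 5.15
position: [0.4826, -0.0635, 0.1883]
ee_rot: [0.309, -3.126, -0.001]
force: [-0.6, 0.7, -1.5]
width: 0.237
gripper_force: 24.9
t 5.15 [ 0.4826 -0.0635  0.1883] shift [0.39 0.01 9.33] turn [ 0.  -0.   0.1] F [-0.56  0.66 -1.54] w 0.237
[-0.13  0.28  0.19  1.99 -0.07  0.88  1.86]
```

View pics/f.png

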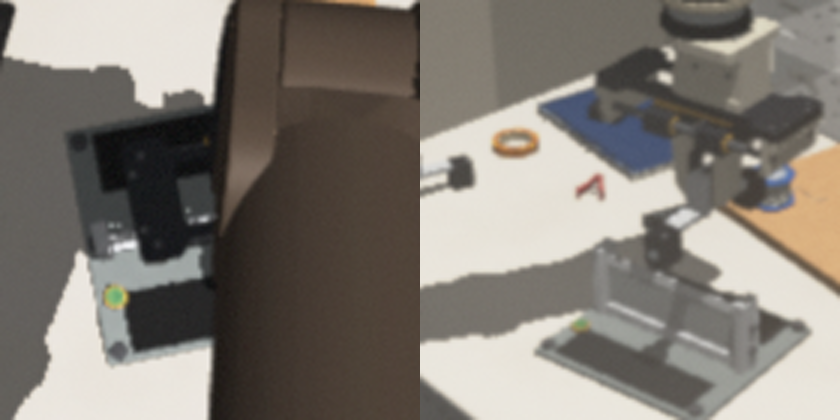

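Rotor B hangs level over the blade. Next I'll lower it and watch the force.

```bash
python3 -m creep '1.5 0.4 0 2 0 0 0; 1.5 0.4 0 4.5 0 0 0; 1.5 0.4 0 7 0 0 0; 1.5 0.4 0 8.5 0 0 0; 1.5 0.4 0 9 0 0 0'; python3 -m creep '1.5 0 0 0.2 0 0 0; 1.5 0 0 0.4 0 0 0; 1.5 0 0 0.5 0 0 0;1.5 0 0 0.6 0 0 0'; python3 -c "
from h import *
to(.4787,-.0641,.0895,11.2)"
```

```text
clock: 5.88
position: [0.4789, -0.0652, 0.0982]
ee_rot: [0.307, -3.126, -0.0]
force: [1.0, 1.1, -1.1]
width: 0.237
gripper_force: 24.9
clock: 6.38
position: [0.4797, -0.0656, 0.0933]
ee_rot: [-0.306, 3.125, -0.0]
force: [-1.2, 0.0, 8.8]
width: 0.237
gripper_force: 30.2
t 6.38 [ 0.4797 -0.0656  0.0933] shift [0.06 0.17 0.38] turn [-0.   0.1 -0. ] F [-1.25  0.01  8.77] w 0.237
```

```bash
python3 -m creep '1.5 0 0 -0.2 0 0 0; 1.5 0.3 0 -0.2 0 0 0; 1.5 0.3 0 -0.2 0 0 0; 1.5 0.3 0 -.1 0 0 0;1.5 .3 0 0 0 0 0'; python3 -m creep '1.5 0 0 0 0 0 0' ; python3 -m creep '1.5 0 0 .1 0 0 0;1.5 0 0 .1 0 0 0'
```

```text
clock: 7.0
position: [0.4776, -0.0662, 0.0936]
ee_rot: [-0.306, 3.124, -0.0]
force: [-0.7, 1.5, 16.7]
width: 0.239
gripper_force: 28.3
clock: 7.12
position: [0.4776, -0.0662, 0.0936]
ee_rot: [-0.307, 3.124, -0.0]
force: [1.0, 1.4, 11.8]
width: 0.234
gripper_force: 28.0
clock: 7.38
position: [0.4779, -0.0661, 0.0932]
ee_rot: [-0.306, 3.123, -0.0]
force: [-0.8, 1.6, 19.1]
width: 0.235
gripper_force: 30.8
```

The fingertips (TCP − 22 mm) have met the knife edge, so I gripped too low. I'll put the arm back on free table and grip the hub about 8 mm higher.

```bash
python3 -m creep '1.5 0 0 -1 0 0 0; 1.5 0 0 -4 0 0 0; 1.5 0 0 -8 0 0 0; 1.5 0 1 -9 0 0 0;1.5 0.2 4 -9 0 0 0' 25;  python3 -m creep '1.5 .4 4.5 0 0 0 0; 1.5 .8 9 0 0 0 0; 1.5 1.2 13.5 0 0 0 0; 1.5 1.5 17 0 0 0 0; 1.5 1.7 19 0 0 0 0'; python3 -m creep '1.5 0 0 0 0 0 0;1.5 0 0 0 0 0 0'; python3 -c "
from h import *
to(.42,.17,.054,11.2)"
```

```text
clock: 8.0
position: [0.4664, -0.0278, 0.182]
ee_rot: [-0.302, 3.126, -0.001]
force: [-0.6, 0.8, -1.8]
width: 0.238
gripper_force: 25.0
clock: 8.62
position: [0.411, 0.1576, 0.1808]
ee_rot: [0.311, -3.124, 0.001]
force: [0.2, 0.2, -1.0]
width: 0.242
gripper_force: 25.0
clock: 8.88
position: [0.4125, 0.1549, 0.1812]
ee_rot: [0.306, -3.125, 0.001]
force: [0.4, 0.2, -0.9]
width: 0.243
gripper_force: 25.0
t 8.88 [0.4125 0.1549 0.1812] shift [-1.05  1.35 12.72] turn [-0.  -0.1 -0. ] F [ 0.41  0.22 -0.87] w 0.243
```

```bash
python3 -m creep '1.5 0 0 3 0 0 0; 1.5 0 0 6.5 0 0 0; 1.5 0 0 9.5 0 0 0; 1.5 0 0 11.5 0 0 0;1.5 0 0 12.1 0 0 0' ;  python3 -m creep '1.5 0 0 0.2 0 0 0; 1.5 0 0 .4 0 0 0; 1.5 0 0 .5 0 0 0; 1.5 0 0 .55 0 0 0'
```

```text
clock: 9.5
position: [0.4124, 0.1543, 0.0596]
ee_rot: [0.304, -3.125, 0.002]
force: [0.5, -0.1, -0.9]
width: 0.237
gripper_force: 25.0
clock: 10.0
position: [0.4131, 0.1558, 0.0555]
ee_rot: [-0.307, 3.126, 0.0]
force: [0.1, -0.9, -0.6]
width: 0.241
gripper_force: 25.0
```

```bash
python3 -m creep '1.5 0 0 0.1 0 0 0; 1.5 0 0 .15 0 0 0;1.5 0 0 .2 0 0 0;1.5 0 0 .2 0 0 0'
```

```text
clock: 10.5
position: [0.4129, 0.1559, 0.0538]
ee_rot: [-0.307, 3.126, 0.0]
force: [-3.3, -0.6, 11.4]
width: 0.237
gripper_force: 25.0
```

```bash
python3 -m creep '2.8 0 0 -.05 0 0 0; 3 0 0 -.1 0 0 0; 3 0 0 -.5 0 0 0; 3 0 0 -.85 0 0 0;3 0 0 -.85 0 0 0'; python3 -m creep '1.5 0 0 0 0 0 0;1.5 0 0 0 0 0 0;1.5 0 0 0 0 0 0;1.5 0 0 0 0 0 0' 25
```

```text
clock: 11.12
position: [0.4132, 0.1559, 0.0621]
ee_rot: [-0.307, 3.126, 0.0]
force: [-0.2, 0.1, -0.1]
width: 0.33
gripper_force: 0.0
clock: 11.62
position: [0.4129, 0.1557, 0.0617]
ee_rot: [0.307, -3.127, -0.0]
force: [-0.2, -0.1, 1.2]
width: 0.237
gripper_force: 25.0
```

```bash
python3 -m creep '1.5 0 0 -0.5 0 0 0; 1.5 0 0 -3 0 0 0; 1.5 0 0 -7 0 0 0; 1.5 0 0 -11 0 0 0; 1.5 0 -1 -12 0 0 0'; python3 -m creep '1.5 -.3 -4 0 0 0 0;1.5 -.9 -9 0 0 0 0;1.5 -1.4 -14 0 0 0 0;1.5 -1.8 -18 0 0 0 0;1.5 -2 -20 0 0 0 0'; python3 -m creep '1.5 0 0 0 0 0 0;1.5 0 0 0 0 0 0'; python3 -c "
from h import *
to(.4787,-.0641,.1005,11.2)"
```

```text
clock: 12.25
position: [0.4158, 0.1467, 0.1841]
ee_rot: [-0.308, 3.123, 0.003]
force: [0.5, 0.5, -1.4]
width: 0.239
gripper_force: 25.0
clock: 12.88
position: [0.4729, -0.0495, 0.1809]
ee_rot: [0.301, -3.126, 0.001]
force: [-0.1, 0.3, -1.1]
width: 0.238
gripper_force: 25.0
clock: 13.12
position: [0.4726, -0.0458, 0.1811]
ee_rot: [0.307, -3.125, -0.001]
force: [-0.5, 0.4, -1.0]
width: 0.237
gripper_force: 25.0
t 13.12 [ 0.4726 -0.0458  0.1811] shift [-0.25 -1.92  8.06] turn [ 0.  -0.1  0. ] F [-0.53  0.41 -1.05] w 0.237
```

```bash
python3 -m creep '1.5 -.2 -1 1 0 0 0; 1.5 -.25 -1.9 3.5 0 0 0; 1.5 -.25 -1.9 6 0 0 0; 1.5 -.25 -1.9 7.3 0 0 0; 1.5 -.25 -1.9 7.7 0 0 0'; python3 -m creep '1.5 0 0 .1 0 0 0; 1.5 0 0 .2 0 0 0; 1.5 0 0 .3 0 0 0; 1.5 0 0 .4 0 0 0;1.5 0 0 .4 0 0 0'; python3 -c "
from h import *
to(.4787,-.0641,.0978,11.2)"
```

```text
clock: 13.75
position: [0.4791, -0.0643, 0.1039]
ee_rot: [0.307, -3.125, -0.0]
force: [-0.8, 0.1, -1.0]
width: 0.237
gripper_force: 25.0
clock: 14.38
position: [0.4795, -0.0645, 0.1008]
ee_rot: [-0.307, 3.126, 0.0]
force: [-0.1, 0.2, -1.0]
width: 0.238
gripper_force: 25.0
t 14.38 [ 0.4795 -0.0645  0.1008] shift [0.07 0.06 0.3 ] turn [0. 0. 0.] F [-0.1   0.19 -1.  ] w 0.238
```

```bash
python3 -m creep '1.5 0.05 0 .1 0 0 0; 1.5 .05 0 .15 0 0 0; 1.5 .05 0 .2 0 0 0; 1.5 .05 0 .2 0 0 0'; python3 -m creep '1.5 0 0 .05 0 0 0; 1.5 0 0 .1 0 0 0; 1.5 0 0 .1 0 0 0'
```

```text
clock: 14.88
position: [0.4797, -0.0646, 0.099]
ee_rot: [-0.307, 3.125, -0.0]
force: [2.3, 0.8, 1.9]
width: 0.237
gripper_force: 25.0
clock: 15.25
position: [0.4802, -0.0646, 0.0983]
ee_rot: [-0.307, 3.124, -0.0]
force: [2.6, 0.1, 4.9]
width: 0.241
gripper_force: 25.0
```

Contact comes about 1 mm high with a +x push, so I'll follow it 1.5 mm in +x and then ease down.

```bash
python3 -m creep '1.5 -.1 0 -.05 0 0 0; 1.5 -.2 0 -.05 0 0 0; 1.5 -.2 0 0 0 0 0;1.5 -.2 0 0.05 0 0 0; 1.5 -.2 0 0.05 0 0 0'
```

```text
clock: 15.88
position: [0.4808, -0.0643, 0.0976]
ee_rot: [0.306, -3.127, -0.0]
force: [-0.5, 0.4, 12.0]
width: 0.238
gripper_force: 25.0
```

Seated: Fx is about 0 and z is 0.0976, as predicted. Releasing.

```bash
python3 -m creep '2.5 0 0 -.05 0 0 0; 2.8 0 0 -.05 0 0 0; 2.8 0 0 -0.05 0 0 0;2.8 0 0 -.1 0 0 0; 2.8 0 0 -.5 0 0 0'; python3 -m creep '2.8 0 0 -1.5 0 0 0;2.8 0 0 -4 0 0 0; 2.8 0 0 -8 0 0 0; 4 0 3 -9 0 0 0; 5 0 7 -9 0 0 0'; python3 -c "
from h import *
to(.440,.3718,.14,-13.2)"
```

```text
clock: 16.5
position: [0.4807, -0.0642, 0.1021]
ee_rot: [0.306, -3.126, -0.0]
force: [0.1, 0.4, -0.1]
width: 0.302
gripper_force: 0.0
clock: 17.12
position: [0.4682, 0.0044, 0.1945]
ee_rot: [-0.302, 3.123, -0.0]
force: [0.6, 0.3, -0.3]
width: 0.471
gripper_force: 0.0
t 17.12 [0.4682 0.0044 0.1945] shift [-4.26 36.6   5.45] turn [ 0.   0.2 24.3] F [ 0.58  0.31 -0.3 ] w 0.471
```

```bash
python3 -m creep '6 -.5 5 0 0 0 4; 6 -1 10 0 0 0 8;6 -1.7 15.5 0 0 0 12; 6 -2.3 21 0 0 0 16; 6 -3 26 0 0 0 20'; python3 -m creep '6 0 0 0 0 0 0;6 0 0 0 0 0 0'; python3 -c "
from h import *
to(.440,.3718,.14,-13.2)
im=vision.get_image('top')[200:320,270:410,::-1]; sc=vision.get_image('scene')[230:320,250:370,::-1]
r=lambda a:cv2.resize(a,(400,400),interpolation=2)
cv2.imwrite('pics/g.png',np.hstack([r(im),r(sc)]))"
```

```text
clock: 17.75
position: [0.446, 0.2673, 0.1936]
ee_rot: [0.244, 3.131, 0.001]
force: [1.3, -0.5, -0.2]
width: 0.657
gripper_force: 0.0
clock: 18.0
position: [0.4463, 0.2648, 0.1928]
ee_rot: [0.24, 3.132, -0.0]
force: [0.2, -0.5, 0.2]
width: 0.656
gripper_force: 0.0
t 18.00 [0.4463 0.2648 0.1928] shift [ 2.26 10.48  5.28] turn [-0.   0.   4.4] F [ 0.21 -0.55  0.23] w 0.656
```

View pics/g.png

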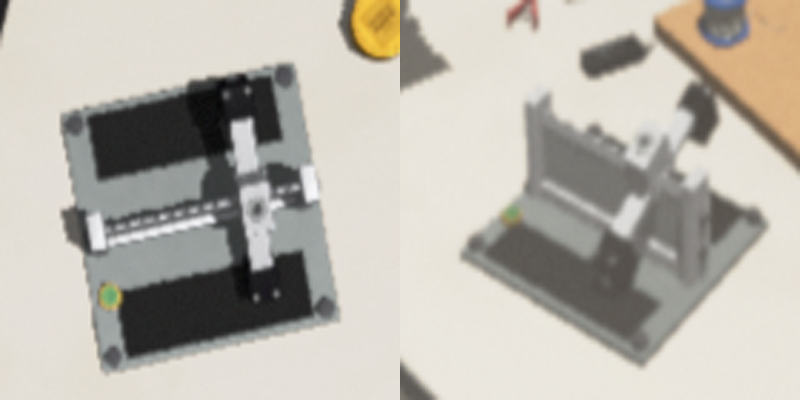

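Rotor B (right slot) has tipped towards the robot: near pod low at (610,270), far pod raised at (695,110). Its groove is on the edge. Now rotor A.

```bash
python3 -m creep '6 .8 3.5 1 0 0 1.5; 6 1.6 7 3 0 0 3; 6 2.26 10.2 5 0 0 4.4; 6 2.26 10.5 6 0 0 4.4; 6 2.26 10.5 6 0 0 4.4'; python3 -m creep '6 0 0 0 0 0 0'; python3 -c "
from h import *
to(.440,.3718,.062,-13.2)"
```

```text
clock: 18.73
position: [0.4403, 0.3707, 0.1317]
ee_rot: [-0.363, -3.12, 0.003]
force: [0.1, 0.2, 0.1]
width: 0.653
gripper_force: 0.0
clock: 18.85
position: [0.441, 0.371, 0.133]
ee_rot: [0.364, 3.12, -0.0]
force: [-0.3, 0.5, -0.3]
width: 0.656
gripper_force: 0.0
t 18.85 [0.441 0.371 0.133] shift [0.12 0.06 7.1 ] turn [ 0.   0.  -0.1] F [-0.32  0.5  -0.29] w 0.656
```

```bash
python3 -m creep '6 0.05 0 2 0 0 0; 6 .05 0 4.5 0 0 0; 6 .05 0 6.5 0 0 0; 5 .05 0 7.1 0 0 0; 4 .05 0 7.1 0 0 0'; python3 -m creep '3 0 0 0 0 0 0; 1.5 0 0 0 0 0 0;1.5 0 0 0 0 0 0;1.5 0 0 0 0 0 0' 25;  python3 -m creep '1.5 0 0 -0.5 0 0 0; 1.5 0 0 -3 0 0 0; 1.5 0 0 -7 0 0 0; 1.5 0 0 -11 0 0 0; 1.5 0 -1 -12 0 0 -1'; python3 -c "
from h import *
to(.466,.0085,.184,11.2)"
```

```text
clock: 19.48
position: [0.44, 0.3722, 0.0618]
ee_rot: [0.362, 3.12, 0.0]
force: [-0.8, 0.4, 0.3]
width: 0.484
gripper_force: 0.0
clock: 19.98
position: [0.4398, 0.373, 0.0619]
ee_rot: [0.361, 3.12, 0.001]
force: [-0.7, -0.4, 6.2]
width: 0.24
gripper_force: 25.0
clock: 20.6
position: [0.438, 0.3641, 0.1837]
ee_rot: [0.331, 3.121, 0.005]
force: [0.3, 0.2, -1.1]
width: 0.235
gripper_force: 25.0
t 20.60 [0.438  0.3641 0.1837] shift [-10.2  -34.18  -0.13] turn [  0.2   0.2 -23.3] F [ 0.26  0.2  -1.06] w 0.235
```

```bash
python3 -m creep '1.5 -1.2 -4 0 0 0 -3; 1.5 -2.7 -9 0 0 0 -6; 1.5 -4.2 -14 0 0 0 -10; 1.5 -5.7 -19 0 0 0 -14; 1.5 -7.2 -24 0 0 0 -18'; python3 -m creep '1.5 -1 -3 0 0 0 -2; 1.5 -1.6 -5 0 0 0 -3;1.5 -1.6 -5 0 0 0 -3;1.5 -1.6 -5 0 0 0 -3';python3 -c "
from h import *
to(.466,.0085,.103,11.2)"
```

```text
clock: 21.22
position: [0.4558, 0.1108, 0.1804]
ee_rot: [0.163, -3.136, 0.001]
force: [1.7, -0.2, -1.5]
width: 0.234
gripper_force: 25.0
clock: 21.72
position: [0.477, 0.0655, 0.1807]
ee_rot: [0.241, -3.131, -0.0]
force: [-0.6, 0.3, -1.4]
width: 0.236
gripper_force: 25.0
t 21.73 [0.477  0.0655 0.1807] shift [ 1.95 -5.47  7.77] turn [ 0.  -0.1 -2.4] F [-0.56  0.31 -1.38] w 0.236
```

```bash
python3 -m creep '1.5 .8 -2 0 0 0 -1; 1.5 1.6 -4.2 0 0 0 -2; 1.5 1.95 -5.47 .5 0 0 -2.4; 1.5 1.95 -5.47 2.5 0 0 -2.4;1.5 1.95 -5.47 4 0 0 -2.4'; python3 -m creep '1.5 0 0 1 0 0 0;1.5 0 0 1 0 0 0';python3 -c "
from h import *
to(.466,.0085,.103,11.2)"
```

```text
clock: 22.35
position: [0.4666, 0.0087, 0.1403]
ee_rot: [0.308, -3.126, -0.001]
force: [-0.2, -0.3, -1.3]
width: 0.242
gripper_force: 25.0
clock: 22.6
position: [0.4665, 0.0084, 0.1306]
ee_rot: [0.307, -3.125, -0.0]
force: [1.4, 0.1, -1.0]
width: 0.239
gripper_force: 25.0
t 22.60 [0.4665 0.0084 0.1306] shift [0.04 0.02 2.76] turn [ 0.  -0.1  0. ] F [ 1.37  0.1  -1.02] w 0.239
```

```bash
python3 -m creep '1.5 0 0 1 0 0 0; 1.5 0 0 2 0 0 0; 1.5 0 0 2.7 0 0 0; 1.5 0 0 2.9 0 0 0; 1.5 0 0 3.0 0 0 0'; python3 -m creep '1.5 0 0 .1 0 0 0;1.5 0 0 .15 0 0 0;1.5 0 0 .2 0 0 0;1.5 0 0 .25 0 0 0;1.5 0 0 .25 0 0 0'
```

```text
clock: 23.22
position: [0.467, 0.0079, 0.1011]
ee_rot: [0.306, -3.127, -0.0]
force: [-0.7, 0.1, -1.7]
width: 0.237
gripper_force: 25.0
clock: 23.85
position: [0.4666, 0.0078, 0.099]
ee_rot: [0.306, -3.126, -0.0]
force: [-3.1, -0.5, 6.8]
width: 0.238
gripper_force: 25.0
```

```bash
python3 -m creep '1.5 0.1 0 -.05 0 0 0; 1.5 .2 0 -.05 0 0 0; 1.5 .2 0 0 0 0 0;1.5 .2 0 .05 0 0 0; 1.5 .2 0 .05 0 0 0'
```

```text
clock: 24.48
position: [0.4653, 0.0076, 0.0983]
ee_rot: [-0.307, 3.126, 0.0]
force: [0.6, -0.7, -1.4]
width: 0.239
gripper_force: 25.0
```

```bash
python3 -m creep '1.5 0 0 .05 0 0 0; 1.5 0 0 .1 0 0 0; 1.5 0 0 .1 0 0 0'
```

```text
clock: 24.85
position: [0.4655, 0.0076, 0.0978]
ee_rot: [-0.306, 3.125, 0.0]
force: [-0.2, 0.4, 8.8]
width: 0.236
gripper_force: 25.0
```

```bash
python3 -m creep '2.5 0 0 -.05 0 0 0; 2.8 0 0 -.05 0 0 0; 2.8 0 0 -0.05 0 0 0;2.8 0 0 -.1 0 0 0; 2.8 0 0 -.5 0 0 0'; python3 -m creep '2.8 0 0 -1.5 0 0 0;2.8 0 0 -4 0 0 0; 2.8 0 0 -7 0 0 0; 3 0 4 -9 0 0 0; 3 0 9 -9 0 0 0';  python3 -m creep '3 0 5 0 0 0 0; 3 0 10 0 0 0 0; 3 0 10 0 0 0 0; 3 0 10 0 0 0 0'
python3 - <<'E'
from h import *
to(.4808,-.0643,.14,11.2)
im=vision.get_image('top')[200:320,270:410,::-1]; sc=vision.get_image('scene')[230:320,250:370,::-1]
cv2.imwrite('pics/i.png',np.hstack([cv2.resize(im,(400,343),interpolation=2),cv2.resize(sc,(400,343),interpolation=2)]))
E
```

```text
clock: 25.48
position: [0.4648, 0.0075, 0.1022]
ee_rot: [0.307, -3.126, -0.0]
force: [1.0, 0.7, -0.2]
width: 0.303
gripper_force: 0.0
clock: 26.1
position: [0.4486, 0.0962, 0.1942]
ee_rot: [-0.302, 3.123, 0.001]
force: [1.1, 0.4, 0.4]
width: 0.325
gripper_force: 0.0
clock: 26.6
position: [0.4281, 0.1933, 0.1923]
ee_rot: [0.307, -3.126, 0.001]
force: [-0.1, -0.6, -0.2]
width: 0.329
gripper_force: 0.0
t 26.60 [0.4281 0.1933 0.1923] shift [ -0.17 -26.29   5.24] turn [-0. -0.  0.] F [-0.13 -0.64 -0.23] w 0.329
```

View pics/i.png

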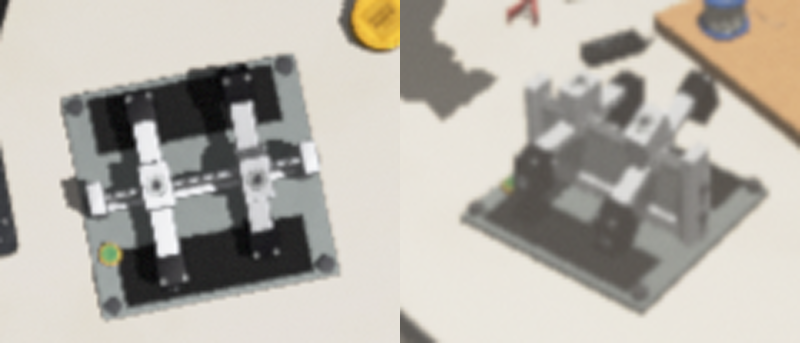

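Rotor A (left) lies level. Rotor B (right) is tipped with its near end down, so B is the faulty one. I'll grip it with the tool tilted to match, about 22.6° (0.395 rad, from the geometry and consistent with the picture).

```bash
cat >> h.py <<'E'
def tilt(apex,up,yaw,a):
    Rw=R.from_euler("z",yaw,degrees=True)*R.from_euler("y",-a,degrees=True)
    D=Rw*R.from_matrix(np.diag([-1,1,-1.])); P=np.array(apex)+Rw.apply([0,0,up])
    s=telemetry.observe(); M=R.from_rotvec(s["ee_rot"])
    print("t %.2f"%s["clock"],s["position"].round(4),"P",P.round(4),"shift",(100*M.inv().apply(P-s["position"])).round(2),"turn",np.degrees((M.inv()*D).as_rotvec()).round(1),"F",s["force"].round(2),"w",round(s["width"],3),"j",s["joints"].round(2))
E
python3 -c "
from h import *
tilt((.4808,-.0643,.0718),.110,11.2,22.6)"
```

```text
t 26.70 [0.4284 0.1925 0.1923] P [ 0.4393 -0.0725  0.1734] shift [  4.02 -26.21   1.91] turn [ -0.1 -22.6  -0.1] F [-0.29  0.41  0.2 ] w 0.331 j [-0.57  0.25  0.04  2.02 -0.01  0.88  1.24]
```

```bash
python3 -m creep '2.8 1 -4 0 0 -3 0; 2.8 2 -9 0 0 -7 0; 2.8 3 -14 0 0 -12 0; 2.8 3.5 -19 0 0 -17 0; 2.8 4 -23 0 0 -21 0'; python3 -m creep '2.8 0 -2 0 0 -1 0;2.8 0 -2.5 0 0 -1 0;2.8 0 -2.5 0 0 -1 0'; python3 -c "
from h import *
tilt((.4808,-.0643,.0718),.090,11.2,22.6)"
```

```text
clock: 27.32
position: [0.4329, -0.0428, 0.1926]
ee_rot: [-0.266, 2.76, 0.048]
force: [0.5, 0.6, -0.0]
width: 0.305
gripper_force: 0.0
clock: 27.7
position: [0.4384, -0.0642, 0.1923]
ee_rot: [-0.268, 2.746, 0.052]
force: [-0.2, -0.3, -0.5]
width: 0.304
gripper_force: 0.0
t 27.70 [ 0.4384 -0.0642  0.1923] P [ 0.4469 -0.071   0.1549] shift [ 0.75 -0.83  3.73] turn [-0.  -0.6 -0.1] F [-0.2  -0.35 -0.53] w 0.304 j [-0.13  0.04  0.25  2.36 -0.33  0.4   2.17]
```

```bash
python3 -m creep '2.8 .4 -.5 1.5 0 -.5 0;2.8 .75 -.8 3 0 -.5 0;2.8 .75 -.8 3.7 0 -.5 0;2.8 .75 -.8 3.7 0 -.5 0;2.8 .75 -.8 3.7 0 -.5 0'; python3 -c "
from h import *
tilt((.4808,-.0643,.0718),.0258,11.2,22.6)"
```

```text
clock: 28.32
position: [0.4468, -0.0699, 0.1553]
ee_rot: [-0.27, 2.737, 0.054]
force: [0.7, 0.7, -0.2]
width: 0.306
gripper_force: 0.0
t 28.32 [ 0.4468 -0.0699  0.1553] P [ 0.4711 -0.0662  0.0956] shift [ 0.02 -0.12  6.45] turn [ 0.  -0.1  0.1] F [ 0.74  0.74 -0.24] w 0.306 j [-0.06  0.13  0.21  2.39 -0.57  0.29  2.44]
```

```bash
python3 -m creep '2.8 0 -.1 1.2 0 0 0;2.8 0 -.1 2.5 0 0 0;2.8 0 -.1 3.5 0 0 0;2.8 0 -.1 4 0 0 0;2.8 0 -.1 4 0 0 0'; python3 -c "
from h import *
tilt((.4808,-.0643,.0718),.0258,11.2,22.6)"
```

```text
clock: 28.95
position: [0.4619, -0.0684, 0.1182]
ee_rot: [-0.268, 2.737, 0.054]
force: [-0.1, 0.4, 0.7]
width: 0.306
gripper_force: 0.0
t 28.95 [ 0.4619 -0.0684  0.1182] P [ 0.4711 -0.0662  0.0956] shift [-0.    0.04  2.45] turn [ 0.  -0.1 -0. ] F [-0.11  0.4   0.69] w 0.306 j [ 0.08  0.24  0.05  2.4  -0.79  0.19  2.65]
```

Joints 6 and 7 are running near their limits at that tilt. I'll back off and use about 8° of tilt; the rest can be levelled in the air.

```bash
python3 -m creep '2.8 0 0 -1 0 2 0;2.8 0 0 -2.5 0 6 0;2.8 0 0 -3 0 11 0;2.8 0 0 -3 0 14.6 0;2.8 0 0 -3 0 14.6 0'; python3 -c "
from h import *
tilt((.4723,-.0660,.0977),.025,11.2,8)"
```

```text
clock: 29.58
position: [0.4518, -0.0703, 0.1465]
ee_rot: [-0.296, 2.988, 0.019]
force: [-0.3, -0.3, 0.2]
width: 0.308
gripper_force: 0.0
t 29.57 [ 0.4518 -0.0703  0.1465] P [ 0.4689 -0.0667  0.1225] shift [-1.4   0.02  2.62] turn [-0.  -0.   0.1] F [-0.3  -0.3   0.25] w 0.308 j [-0.36  0.24  0.51  2.23 -0.29  0.59  2.13]
```

```bash
python3 -m creep '2.8 -.7 0 0 0 0 0;2.8 -1.4 0 .5 0 0 0;2.8 -1.4 0 2 0 0 0;2.8 -1.4 0 3.5 0 0 0;2.8 -1.4 0 4 0 0 0'; python3 -m creep '2.8 0 0 .5 0 0 0;2.8 0 0 .8 0 0 0;2.8 0 0 .8 0 0 0'; python3 -c "
from h import *
tilt((.4723,-.0660,.0977),0,11.2,8)"
```

```text
clock: 30.2
position: [0.4686, -0.0671, 0.1065]
ee_rot: [-0.293, 2.993, 0.02]
force: [0.0, 0.6, 0.0]
width: 0.303
gripper_force: 0.0
clock: 30.58
position: [0.4708, -0.0668, 0.1003]
ee_rot: [-0.293, 2.99, 0.02]
force: [-0.5, 0.4, -0.5]
width: 0.306
gripper_force: 0.0
t 30.57 [ 0.4708 -0.0668  0.1003] P [ 0.4723 -0.066   0.0977] shift [-0.13  0.04  0.28] turn [ 0.  -0.1 -0. ] F [-0.52  0.39 -0.52] w 0.306 j [-0.29  0.35  0.43  2.23 -0.41  0.49  2.23]
```

```bash
python3 -m creep '2.8 -.1 0 .25 0 0 0;2.6 -.1 0 .25 0 0 0;1.5 -.1 0 .25 0 0 0;1.5 -.1 0 .25 0 0 0;1.5 -.1 0 .25 0 0 0' 30; python3 -m creep '1.5 0 0 0 0 0 0; 1.5 -.07 0 -.5 0 0 0;1.5 -.28 0 -2 0 0 0;1.5 -.6 0 -4.5 0 0 0;1.5 -1.1 0 -8 0 0 0'; python3 -m creep '1.5 -.3 0 -2 0 0 0;1.5 -.3 0 -2 0 0 0'; python3 -c "
from h import *
tilt((.480,-.349,.2),0,6.2,8)
cv2.imwrite('pics/j.png',vision.get_image('scene')[:,:,::-1]);cv2.imwrite('pics/jt.png',vision.get_image('top')[:,:,::-1])"
```

```text
clock: 31.2
position: [0.4721, -0.0665, 0.098]
ee_rot: [-0.293, 2.99, 0.02]
force: [0.6, -0.5, 0.8]
width: 0.235
gripper_force: 30.0
clock: 31.82
position: [0.471, -0.0666, 0.179]
ee_rot: [-0.293, 2.992, 0.02]
force: [0.5, -0.2, -1.1]
width: 0.238
gripper_force: 30.0
clock: 32.08
position: [0.4729, -0.0664, 0.2002]
ee_rot: [-0.293, 2.987, 0.021]
force: [0.7, 0.0, -1.4]
width: 0.236
gripper_force: 30.0
t 32.08 [ 0.4729 -0.0664  0.2002] P [ 0.48  -0.349  0.2  ] shift [  4.76 -27.85  -0.66] turn [0.7 0.1 5. ] F [ 0.65  0.03 -1.45] w 0.236 j [-0.43  0.18  0.56  2.12 -0.21  0.74  2.04]
```

```bash
python3 -m creep '1.5 .6 -3.5 0 0 0 0;1.5 1.4 -8 0 0 0 1;1.5 2.3 -13 -.2 0 0 2;1.5 3.2 -18.5 -.4 0 0 3;1.5 4 -23.5 -.5 0 0 4'; python3 -m creep '1.5 .4 -3 0 0 0 .5;1.5 .4 -3.5 0 0 0 1;1.5 .4 -3.5 0 0 0 1'; python3 -c "
from h import *
tilt((.4819,-.349,.2),0,6.2,-14.6)"
```

```text
clock: 32.8
position: [0.4775, -0.3064, 0.1968]
ee_rot: [-0.187, 3.001, 0.029]
force: [1.5, 0.3, -1.0]
width: 0.235
gripper_force: 30.0
clock: 33.17
position: [0.4782, -0.3394, 0.1961]
ee_rot: [-0.162, 3.002, 0.031]
force: [-0.1, 0.7, -1.4]
width: 0.239
gripper_force: 30.0
t 33.17 [ 0.4782 -0.3394  0.1961] P [ 0.4819 -0.349   0.2   ] shift [-0.31 -0.99 -0.36] turn [ 0.8 22.4  0.1] F [-0.12  0.67 -1.39] w 0.239 j [ 0.14  0.42  0.61  1.85 -0.44  0.9   2.64]
```

```bash
python3 -m creep '1.5 -.1 -.3 -.1 0 4 0;1.5 -.2 -.6 -.2 .3 10 0;1.5 -.3 -.99 -.36 .6 16 0;1.5 -.3 -.99 -.36 .8 21 0;1.5 -.3 -.99 -.36 .8 22.4 0';python3 -m creep '1.5 0 0 0 0 0 0;1.5 0 0 0 0 0 0'
python3 - <<'E'
from h import *
tilt((.4819,-.349,.085),0,6.2,-14.6)
cv2.imwrite('pics/k.png',vision.get_image('scene')[:,:,::-1]);cv2.imwrite('pics/kt.png',vision.get_image('top')[:,:,::-1])
P=[(.4819,-.349,.137+.0),(.4,-.36,.137),(.55,-.34,.137)];print(proj('scene',P),proj('top',P))
im=cv2.imread('pics/k.png');print(im.shape)
E
```

```text
clock: 33.8
position: [0.4838, -0.3472, 0.2001]
ee_rot: [0.165, -2.882, 0.021]
force: [-0.2, 0.1, -2.0]
width: 0.24
gripper_force: 30.0
clock: 34.05
position: [0.4816, -0.3498, 0.2016]
ee_rot: [0.157, -2.885, 0.022]
force: [-0.1, -0.4, -2.0]
width: 0.236
gripper_force: 30.0
t 34.05 [ 0.4816 -0.3498  0.2016] P [ 0.4819 -0.349   0.085 ] shift [-2.95  0.1  11.28] turn [-0.1  0.1  0. ] F [-0.14 -0.43 -2.04] w 0.236 j [ 0.02  0.62  0.7   1.59 -0.22  1.26  2.43]
[[408.29151674 292.71700163]
 [387.74619247 309.7494755 ]
 [424.1005632  279.64538118]] [[500.92745186 255.05453163]
 [508.07580629 295.90609259]
 [495.21532068 221.69198619]]
(480, 640, 3)
```

Run:
```python
from h import *
im=cv2.imread('pics/k.png'); g=cv2.cvtColor(im,cv2.COLOR_BGR2GRAY)
o=np.array([.480,-.3493,.2016-.0632])
for a in(-10,0,10):
    Rw=R.from_euler("z",6.2,degrees=True)*R.from_euler("y",-a,degrees=True); 
    print(a,*[proj('scene',o+Rw.apply([x,0,.016]))[0].round(1) for x in(-.062,.062)])
r=g[262:332:2,366:446]; print("\n".join("%d "%(262+2*i)+"".join(" .:-=+*#%@"[9-min(9,v//24)] for v in row) for i,row in enumerate(r)))
```

```text
-10 [393.7 294.5] [423.4 278.9]
0 [392.4 299.2] [423.4 275.4]
10 [391.7 303.6] [422.9 272.3]
262 =--:::::::::::::::::::::::::::::-=+++++*###*+-:::-=+++++++++++++**=:.:-====--=+*
264 **+=-:::::::::::::::::::::::::::-=====+*###*=-::-=+++++++++++**###***+=--==--=++
266 -=+**+=-:::::::::::::::::::::::::----=+*###*+=++***++++++++++*#########*+=====++
268   .-++**+++++++++==--------:::::-----=+*##***+****+++++++++***###########*+++=+*
270     .:=+*******************+++++=----=++++********++++++++**####################
272 ..:--==++***********************+==---:..-+******+++++++++*#####################
274 ++++++++++++*********************+====-:...:-=+**+++++++++*#####################
276 ++++++++++++++******************++++++++==-::-++++++++++++*#####################
278 +++++++++++++***************++++++++++++++++==+===++==+**#######*###############
280 +++++++++++++***************++++++++++++++++++=====++*##########*###############
282 +++++++++++*****************++++++++++===+++==+=+++**#######*+====+*############
284 ++++++++++++****************++++++=-----=====+=::-+*#####*+=-:::-::-
[... 1267 characters left out ...]
*=-:..              
316       .-+++++++++++**##########################################**+=:..          
318        .:-==+++++**#################################################*+=-:.      
320            .:-+***######################################################**=-:.  
322            .:=***###########################################################**=-
324          :=+***#****############################################################
326       .:=************##############################################***#***######
328     :=+***************##########################################****************
330  .-=**************++**##############*##########################*****************
```

The near pod shows at scene (393,300), against (392.4,299.2) expected for a level arm, so it's level. Lowering into the tray.

```bash
python3 -m creep '1.5 -.75 .1 3 0 0 0;1.5 -1.7 .1 6.5 0 0 0;1.5 -2.4 .1 9.3 0 0 0;1.5 -2.8 .1 10.8 0 0 0;1.5 -2.95 .1 11.28 0 0 0'; python3 -m creep '1.5 -.1 0 .4 0 0 0;1.5 -.2 0 .8 0 0 0;1.5 -.3 0 1.1 0 0 0;1.5 -.33 0 1.3 0 0 0;1.5 -.35 0 1.4 0 0 0'; python3 -c "
from h import *
tilt((.4819,-.349,.0652),0,6.2,-14.6)"
```

```text
clock: 34.78
position: [0.4822, -0.349, 0.0845]
ee_rot: [0.158, -2.884, 0.022]
force: [0.8, 0.4, -1.0]
width: 0.235
gripper_force: 30.0
clock: 35.4
position: [0.4823, -0.3489, 0.0703]
ee_rot: [0.158, -2.884, 0.023]
force: [-0.9, -1.4, -2.3]
width: 0.239
gripper_force: 30.0
t 35.40 [ 0.4823 -0.3489  0.0703] P [ 0.4819 -0.349   0.0652] shift [-0.08 -0.    0.5 ] turn [-0.1  0.1  0.1] F [-0.9  -1.37 -2.28] w 0.239 j [ 0.07  0.76  0.63  1.69 -0.3   1.02  2.46]
```

```bash
python3 -m creep '1.5 -.03 0 .1 0 0 0;1.5 -.05 0 .2 0 0 0;1.5 -.06 0 .25 0 0 0;1.5 -.07 0 .3 0 0 0'; python3 -c "
from h import *
s=telemetry.observe();print(s['ft_torque'].round(3))"; python3 -m creep '1.5 -.03 0 .1 0 0 0;1.5 -.03 0 .1 0 0 0;1.5 -.04 0 .15 0 0 0'; python3 -c "
from h import *
s=telemetry.observe();print(s['ft_torque'].round(3))"
```

```text
clock: 35.9
position: [0.4823, -0.3489, 0.0672]
ee_rot: [0.158, -2.884, 0.023]
force: [0.3, -0.1, -1.5]
width: 0.237
gripper_force: 30.0
[ 0.107 -0.358 -0.033]
clock: 36.28
position: [0.4823, -0.3489, 0.0657]
ee_rot: [0.158, -2.884, 0.023]
force: [0.8, -0.9, -1.5]
width: 0.235
gripper_force: 30.0
[ 0.056 -0.368  0.041]
```

```bash
python3 -m creep '1.5 -.02 0 .05 0 0 0;1.5 -.03 0 .1 0 0 0;1.5 -.03 0 .1 0 0 0'; python3 -c "
from h import *
s=telemetry.observe();print(s['ft_torque'].round(3))"; python3 -m creep '1.5 -.02 0 .05 0 0 0;1.5 -.03 0 .1 0 0 0;1.5 -.03 0 .1 0 0 0'; python3 -c "
from h import *
s=telemetry.observe();print(s['ft_torque'].round(3))"
```

```text
clock: 36.65
position: [0.4826, -0.3489, 0.065]
ee_rot: [0.158, -2.885, 0.023]
force: [0.3, 0.6, 5.5]
width: 0.237
gripper_force: 30.0
[ 0.291  0.057 -0.111]
clock: 37.02
position: [0.4826, -0.349, 0.0649]
ee_rot: [0.158, -2.885, 0.023]
force: [-0.9, 4.7, 15.4]
width: 0.233
gripper_force: 30.0
[ 0.871  0.928 -0.221]
```

Touchdown came at the predicted height. Releasing.

```bash
python3 -m creep '1.5 .02 0 -.1 0 0 0;1.5 .02 0 -.1 0 0 0;2.5 .02 0 -.1 0 0 0;3 .02 0 -.1 0 0 0;3.2 .02 0 -.1 0 0 0' 10; python3 -m creep '3.5 0 0 0 0 0 0;3.5 0 0 -.5 0 0 0;3.5 0 0 -2 0 0 0;3.5 0 0 -5 0 0 0; 3.5 0 0 -9 0 0 0'; python3 -m creep '3.5 0 0 -4 0 0 0;3.5 0 5 -7 0 0 0;3.5 0 9 -8 0 0 0;3.5 0 9 -8 0 0 0'
python3 - <<'E'
from h import *
s=telemetry.observe();print(s['clock'],s['position'])
cv2.imwrite('pics/l.png',vision.get_image('scene')[:,:,::-1]);cv2.imwrite('pics/lt.png',vision.get_image('top')[:,:,::-1])
o=np.array([.480,-.3493,.002]);Rw=R.from_euler("z",6.2,degrees=True)
for n in('scene','top'): print(n,proj(n,[o+Rw.apply(v) for v in((0,0,.06),(-.03,0,.032),(.03,0,.032))]).round(1).tolist())
def show(f,x,y,w,h):
    g=cv2.cvtColor(cv2.imread(f),cv2.COLOR_BGR2GRAY)[y:y+h:2,x:x+w]
    print("\n".join("%d "%(y+2*i)+"".join(" .:-=+*#%@"[9-min(9,v//24)] for v in r) for i,r in enumerate(g)))
print("top tray from 440,210");show('pics/lt.png',440,210,95,110)
print("scene stand from 260,240");show('pics/l.png',260,240,95,76)
E
```

```text
clock: 37.65
position: [0.4822, -0.3489, 0.0644]
ee_rot: [0.158, -2.884, 0.023]
force: [-0.3, 0.6, -0.3]
width: 0.345
gripper_force: 0.0
clock: 38.28
position: [0.5049, -0.3461, 0.1531]
ee_rot: [0.158, -2.883, 0.023]
force: [-0.7, 0.1, 0.9]
width: 0.381
gripper_force: 0.0
clock: 38.78
position: [0.5165, -0.2511, 0.2306]
ee_rot: [0.166, -2.887, 0.021]
force: [-0.5, 0.1, -0.4]
width: 0.381
gripper_force: 0.0
38.775 [ 0.51653382 -0.25108256  0.23063719]
scene [[405.5, 318.9], [397.4, 334.3], [411.8, 322.2]]
top [[489.6, 259.1], [487.7, 273.7], [483.8, 246.8]]
top tray from 440,210
210 ##############*******************************************************************######%#%%*-  
212 #############*******************************************************************###%%#%%%#%#+. 
214 ##########*#*******************************************************************###%%#%%##%%%*- 
216 ##########*******************************************************************##**##%##%%%####+.
218 ########********************************************************************#####%##%%%#%#####-
220 %%#######**
[... 8013 characters left out ...]
                                  ..:-======+++*******************+=----------:.                
302                                       .:--======++************+==--------=-.                   
304                                           ..-========++******+==-------=-.                     
306                                                .:-=======+++++++=---=-:                        
308                                                    .:--=====+++====-:                          
310                                                         .--=====-:.                            
312                                                             .:::                               
314
```

```bash
python3 -m creep '3.5 0 3 -3 0 0 0;3.5 0 8 -5 0 0 0;3.5 2 14 -5 0 0 0;3.5 4 20 -5 0 0 0;3.5 6 26 -5 0 0 0'; python3 -m creep '3.5 1 4 0 0 0 0;3.5 3 10 0 0 0 0;3.5 4 16 0 0 0 0;3.5 5 22 0 0 0 0;3.5 5 22 0 0 0 0'
python3 - <<'E'
from h import *
s=telemetry.observe();print(s['clock'],s['position'])
cv2.imwrite('pics/m.png',vision.get_image('scene')[:,:,::-1]);cv2.imwrite('pics/mt.png',vision.get_image('top')[:,:,::-1])
o=np.array([.480,-.3493,.002]);Rw=R.from_euler("z",6.2,degrees=True)
for n in('scene','top'): print(n,proj(n,[o+Rw.apply(v) for v in((0,0,.06),(-.03,0,.032),(.03,0,.032))]).round(1).tolist())
for a in(-10,0,10):
    Rw=R.from_euler("z",11.2,degrees=True)*R.from_euler("y",-a,degrees=True)
    print(a,proj('scene',[np.array([.4655,.0076,.072])+Rw.apply((x,0,-.02)) for x in(-.062,.062)]).round(1).tolist())
def show(f,x,y,w,h):
    g=cv2.cvtColor(cv2.imread(f),cv2.COLOR_BGR2GRAY)[y:y+h:2,x:x+w]
    print("\n".join("%d "%(y+2*i)+"".join(" .:-=+*#%@"[9-min(9,v//24)] for v in r) for i,r in enumerate(g)))
print("top tray from 460");show('pics/mt.png',460,215,60,90)
print("scene tray from 370");show('pics/m.png',370,300,75,56)
print("scene stand from 280");show('pics/m.png',280,246,60,44)
E
```

```text
clock: 39.5
position: [0.4414, -0.0028, 0.292]
ee_rot: [0.154, -2.884, 0.024]
force: [1.2, 0.9, 0.8]
width: 0.382
gripper_force: 0.0
clock: 40.12
position: [0.369, 0.2137, 0.3038]
ee_rot: [0.166, -2.883, 0.023]
force: [0.3, -0.4, 0.2]
width: 0.382
gripper_force: 0.0
40.125 [0.36898187 0.21367973 0.30379254]
scene [[405.5, 318.9], [397.4, 334.3], [411.8, 322.2]]
top [[489.6, 259.1], [487.7, 273.7], [483.8, 246.8]]
-10 [[288.2, 271.6], [315.9, 258.7]]
0 [[289.0, 274.6], [316.8, 255.0]]
10 [[290.2, 277.1], [317.3, 251.3]]
top tray from 460
215      ..::::::::-=+****#####%#%%%@@@%%%%%%@%%%%%@@%%#-.      
217 **#####%%%%%%@@%%%%%%%@%%%%%%%%%%%%%%%%%%%%%%%%@@@@%+.      
219 %%%%%%%%%%%%%%%%%%%%%%%%%%%%%%%%%%%%%%%%%%%%%%%@@@@@*.      
221 %%%%%%%%%%%%%%%%%%%%%%%%%%%%%%%%%%%%%%%%%%%%%%%@@@@@#-.     
223 %%%%%%%%%%%%%%%%%%%%%%%%%%%%%%%%%%%%%%%%%%%%%%%%@@@%#=.     
225 %%%%%%%%%%%%%%%%%%%%%%%%%%%%%%%%%%%%%%%%%%%%%%%%@@@@%+.     
227 %%%%%%%%%%%%%%%%%%%%%%%%%%%%%%%%%%%%%%%%%%%%%%%%@@@@@*:     
229 %%%%%%%%%@@@@@@@%*+*#%%#*++#%%%%%%%%%%%%%%%%%%%%@@@@%#=.    
231 %%%%%%%%%@@@@@@@@#**#######%%%%%%
[... 5378 characters left out ...]
+=:...:-=+++++++++++++++++++====---======--:..    
270     .-=********++++++++++++++++++++++++++++===-----====:.  .
272    .=****++****+=++++++++++++++++++++++++++++++========--::-
274    .=***********++++++++===+++++++++++++++++++++++++========
276  .:-+++*********++++++=-::::-===++++++++++++++++=++++++=====
278 ---=++++**********+++=====--:::::-===+++++++++=++++++++=====
280 -==+************++=-------======-::::--===+++++++++++++=====
282 =++************+=--------------=====--:.::-=====+++++++=====
284 ***************++==----------------======--::::-===++++=====
286 *******************+++=----------------=======--:::--++=====
288 ************************+++=-----------------=====---=+=====
```

Rotor B lies flat in the tray: its hub is at top (489.5,260), where (489.6,259.1) was expected. Rotor A's pods, at scene (289,275) and (319,256), match a level arm on the edge.

```bash
python3 -c "
from cell import job
print(job.sign_off())"
```

```text
the job is handed in; nothing more can be done
None
```

The arm that tipped, the one that started nearer the stand, is lying flat in the black reject tray; the other rests level on the knife edge, and the job was handed in at about 40 s of the 61 s allowed.

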